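# Slide badge baskets down the sloped tray to the back stop

### The arm

A 7-joint arm with a two-finger parallel gripper is mounted at the origin on the work surface. World frame = base frame: x ahead of the robot, y to its left, z up, the work surface at z = 0. Lengths are in mm, angles in rad, forces in N, time in s.
With the tool pointing down it reaches from about 400 to 850 mm from the base axis. Payload 4.4 kg.
Tool frame: the origin (TCP) lies on the centre line of the jaws, within the pads' length; the fingertips stand tip_extent ahead of it and the grasp point (between the pads) lies 8 mm behind it (tip_extent is the distance from the TCP to the fingertips, in mm); z points along the fingers, y is the line along which they close (so a half turn about z gives the same grasp; the last joint's range is limited). The gripper opens to 94 mm and grips with 3 to 60 N. Pads are 16 mm wide; open, the fingers measure 119 mm over their backs; the gripper's body (75 mm by 177 mm) begins 78 mm behind the grasp point.
Start: joints at [1.261, 0.628, 0.038, 1.517, -0.027, 0.996, -0.02], TCP at [156.933, -630.785, 196.278] pointing down, gripper open.
Joint ranges: [-3.06, 3.06], [-0.37, 2.12], [-1.25, 1.32], [0.18, 2.47], [-1.1, 4.24], [0.23, 1.98], [-2.94, 2.94]. Speed limits (rad/s): [2.57, 2.57, 3.14, 3.14, 3.14, 3.14, 3.14].

### API

Orientations are given as a unit quaternion [x, y, z, w].
In Python, from cell import * gives the robot as it stands.
- The arm moves only by the tool apply_moves, never from a script. Its arguments are lists of equal length, an entry for each row: "linear": the shift along the tool's x, y, z in mm, a list of three; "turn": the turn, a rotation vector about the tool's x, y, z in degrees, a list of three; "gripper": the gripper's target within -1 to 1 (fully open at 1, half-way at 0, shut at -1). In form: {"linear": [[dx, dy, dz], ...], "turn": [[wx, wy, wz], ...], "gripper": [gripper, ...]}. A call has 1 to 10 rows; each row shifts and turns the commanded pose from where the row before left it, along the tool's axes as they then stand; what a row does not reach is not made up. A row lasts 1/10 s, in which the tool goes at most 50 mm and 8.59 degrees, less where a joint would pass 70% of its speed; a pose out of reach is approached as far as the arm can. A call with a gripper value outside its range is refused whole. The fingers move at their own pace and stop on an object; the grip force is fixed at half the most. Time passes only in rows, so rows that do not move let the fingers close. It gives the time, the measured TCP pose, the force, the opening and the grip force at its end, in the units of the state.
- get_obs(): the state, without advancing time (a new reading comes with each control period).
- get_image(name): name is "scene" or "top" or "wrist"; returns the picture (384x512x3 uint8, red, green, blue); there is no depth.
- get_calibration(name): a dict with "fovy" (degrees; the focal length in pixels is half the picture's height over the tangent of half this angle, whatever the lens; pixels are square), "cx", "cy" (the principal point, pixels), "eye" and "rotation" of the camera in the world. Camera axes: x right, y down, z forward; pixel columns grow to the right and rows downward; lengths in mm; the calibration is good to about 2 mm. The wrist camera is an equidistant fisheye: a pixel r from the principal point sees the ray r / f radians off the axis. A picture is of the moment at which its call begins: read the wrist's pose just before it. get_calibration takes no time and is no camera call; for the wrist camera it gives the pose at the moment of the call.
- finish_job(): hands the job in; it is judged then, once.
Trained networks look in the newest picture that a camera, given by its name, has taken for a name from the list of things; names that differ only in an ending like _2 or _b are one class to them, and where a whole thing is asked for, a point or a joint stands for the part that bears it (a point fixed in the world has none). Each returns a list of dicts, best first, with "conf" (0 to 1); they miss things now and then, are a little off and sometimes report something else, mostly with a low value. They report only what shows in the picture. A call takes as long as a camera call. They do not tell look-alikes from the thing itself.
- trace(camera, target): "mask" (384x512 bool, what is visible of it) and "point" ([column, row] in pixels, amid what is visible of it).
The state is a dict: "clock": time; "q": joint angles; "joint_vel": joint speeds; "tau": joint torques, N m; "tool_pos": TCP position; "ee_rot": TCP orientation; "contact_force": force on the tool from outside, world axes, zero at the start; "torque": the same for the moment, N m; "gripper_width": finger opening in mm; "grip_force": force on a finger pad.
Only numpy, scipy, OpenCV 4.12 (cv2) and the standard library are available. Lean on these libraries where they do the work, as an engineer would, in place of code of your own. Each camera call takes 0.05 s, during which the arm holds its last target. There are 200 camera calls.

### The job

Slide the red gate of the sloped tray fully open, then gently slide both badge baskets down their lanes, without lifting them, until each lies flat on the slope with its front edge flush against the yellow back stop. Leave the gate open and do not disturb the pliers, the bottle or the brush.

Things in the scene. Friction and masses are not known exactly. Their poses are not given: they have to be found in the camera images.
- tray: Fixed steel tray on a stand, 166 mm wide. Origin on the table; x points level, downhill; y across; z up. Level landing x -150 to -40 mm, top 85 mm above the table, rear end open; then an 8 mm slot with the gate; then the slope, x -32 to 149 mm. Ribs at y -76, 0, 76 mm, 18 mm high and 14 mm thick (10 on the slope), make two lanes centred at y -38 and 38 mm, 62 mm clear (66 on the slope).
- deck: The sloping part of the tray, fixed to it, 190 mm long, falling 18 degrees. Origin: where its top meets the face of the yellow back stop, midway across, 25 mm above the table, 149 mm down x from the tray's origin. x points down the slope, z square to it. Stop: 24 mm high, across both lanes. The rubber facing grips: a basket does not slide by itself but must be pushed all the way.
- gate (a joint): Slide gate across the tray in its slot (tray x = -36 mm): 0 shut, 0.038 m fully open at its end stop, growing along the tray's +y. Starts 0 to 0.012. Two red tabs, 10 mm wide, stand 22 mm above the landing, in mid lane when shut (y -38 and 38 mm), at the ribs and clear of the lanes when fully open. Stays where it is left; friction about 1.5 N.
- gate_knob (a point): On the axis of the gate's upright red knob, 10 mm below its top, 115 mm above the table. The knob is a post of 16 mm diameter, 46 mm high, outside the tray's -y side, at tray x = -36, y = -140 mm when the gate is shut; it moves with the gate. A 24 x 20 mm foot lies under it.
- green_basket: Green perforated dipping basket with badges fixed in it: open box 60 mm long (x) x 54 wide (y) x 36 high, walls 4 mm, 0.15 to 0.31 kg. Origin: centre of its underside; its +x end leads downhill. It starts level on the landing behind the gate, in either lane, a few mm off centre and slightly turned.
- green_basket_front (a point): Middle of the lower front edge of the green basket (30 mm ahead of its origin along its +x).
- white_basket: White perforated dipping basket with badges fixed in it: open box 60 mm long (x) x 54 wide (y) x 36 high, walls 4 mm, 0.15 to 0.31 kg. Origin: centre of its underside; its +x end leads downhill. It starts level on the landing behind the gate, in either lane, a few mm off centre and slightly turned.
- white_basket_front (a point): Middle of the lower front edge of the white basket (30 mm ahead of its origin along its +x).
- pliers: Bystander: blue-handled pliers lying on the table, about 140 mm long, 14 mm thick, origin near the pivot.
- rinse_bottle: Bystander: closed blue bottle, 60 mm diameter, 150 mm high, origin at the centre of its foot.
- brush: Bystander: hand brush lying on the table beyond the tray, its bristles about 40 mm wide.
Mind the look-alikes: they are no part of the job. There is more than one size of the white_basket; the job needs the middle-sized.

How it is judged:
By the outcome, as a careful person would: the job done as asked, in the order asked, and still so for the second after the job is handed in, with the robot touching nothing.
It also fails if it takes over 64 s, if anything falls off the work surface, if the arm or the gripper's body presses on something with over 40 N, if the wrist force passes 120 N, or if a joint passes its speed limit or range.

## Working session

There is one attempt and no reset: what is moved stays moved. The work goes in short steps, Python scripts to look and compute and a tool call to move; the robot and the scene stay as the last step left them, time stands still between calls to the robot, and variables do not carry over. Pictures are saved under pics/ and viewed, at most 10 in all, crops included, and the job is handed in when it is done.

Besides the shell and the picture viewer there is one more tool, called after ">>>" by a JSON object that holds its "name" and its "arguments". apply_moves: Moves the arm, as the interface text tells. Its arguments: {"type":"object","properties":{"linear":{"type":"array"},"turn":{"type":"array"},"gripper":{"type":"array"}},"required":["linear","turn","gripper"]}

```bash
mkdir -p pics; python3 - <<'E'
from cell import *
import cv2,numpy as np
o=get_obs();print({k:np.round(v,3).tolist() for k,v in o.items()})
ims=[]
for n in("scene","top"):
    im=get_image(n);c=get_calibration(n);print(n,c)
    ims.append(im)
    for t in("gate_knob","green_basket","white_basket","tray","deck"):
        print(n,t,[(np.round(d["conf"],2),np.round(d["point"],1).tolist(),int(d["mask"].sum())) for d in trace(n,t)][:4])
    cv2.imwrite(f"pics/{n}0.png",cv2.resize(im[:,:,::-1],(800,600),interpolation=cv2.INTER_CUBIC))
E
```

```text
{'clock': 0.0, 'q': [1.261, 0.629, 0.038, 1.518, -0.027, 0.996, -0.02], 'joint_vel': [-0.001, 0.001, 0.0, 0.001, 0.002, -0.001, 0.002], 'tau': [0.0, -54.972, 1.144, -18.663, -0.052, 0.024, 0.0], 'tool_pos': [156.772, -630.132, 195.355], 'ee_rot': [0.993, 0.122, -0.0, -0.001], 'contact_force': [0.351, -0.32, -0.387], 'torque': [-0.01, -0.065, -0.007], 'grip_force': 0.0, 'gripper_width': 94.092}
scene {'fovy': 43.547065815156344, 'cx': 257.23268618529227, 'cy': 194.76087984344346, 'eye': array([1305.98037585,  376.49360484,  918.94854567]), 'rotation': array([ 0.45469715,  0.80420899, -0.33745642, -0.1806144 ])}
scene gate_knob [(np.float64(0.88), [312.0, 203.4], 294)]
scene green_basket [(np.float64(0.67), [329.0, 214.8], 774)]
scene white_basket [(np.float64(0.92), [310.6, 234.5], 869), (np.float64(0.84), [367.6, 265.1], 391), (np.float64(0.72), [332.2, 303.6], 1791), (np.float64(0.27), [148.3, 183.5], 372)]
scene tray [(np.float64(0.59), [283.2, 210.7], 6096), (np.float64(0.3), [145.5, 182.0], 515)]
scene deck [(np.float64(0.58), [271.3, 197.1], 3373)]
top {'fovy': 49.39421598940761, 'cx': 262.4457948051597, 'cy': 183.36802184539474, 'eye': array([ 358.0507769 ,  -81.22447714, 1130.61636573]), 'rotation': array([ 0.7066249 , -0.69962994,  0.07463652, -0.07502394])}
top gate_knob [(np.float64(0.57), [196.5, 216.6], 186), (np.float64(0.43), [191.1, 151.8], 618)]
top green_basket [(np.float64(0.77), [185.3, 180.9], 603), (np.float64(0.15), [188.3, 151.9], 595)]
top white_basket [(np.float64(0.74), [160.7, 130.5], 1045), (np.float64(0.71), [192.0, 152.2], 606), (np.float64(0.57), [148.6, 174.7], 303)]
top tray [(np.float64(0.71), [234.0, 187.5], 6815)]
top deck [(np.float64(0.76), [247.0, 187.4], 4829), (np.float64(0.45), [197.1, 210.9], 256)]
```

View pics/scene0.png

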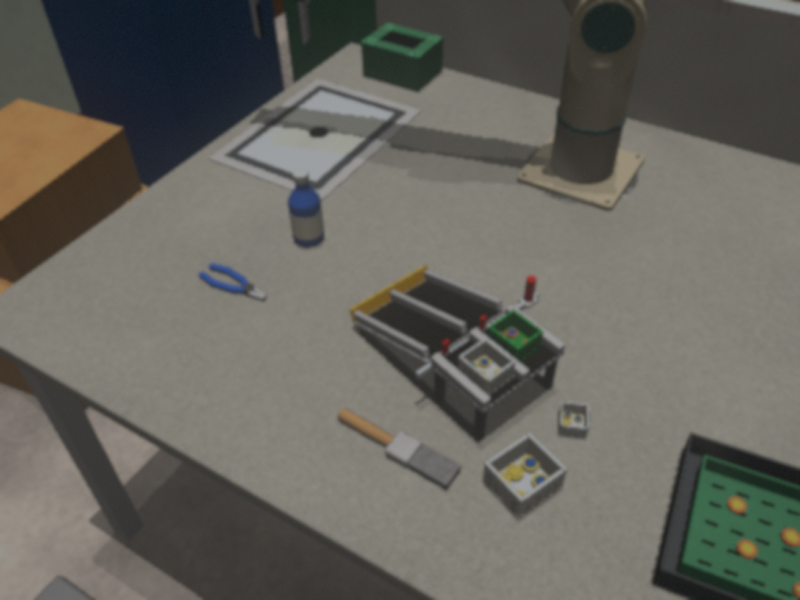

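View pics/top0.png

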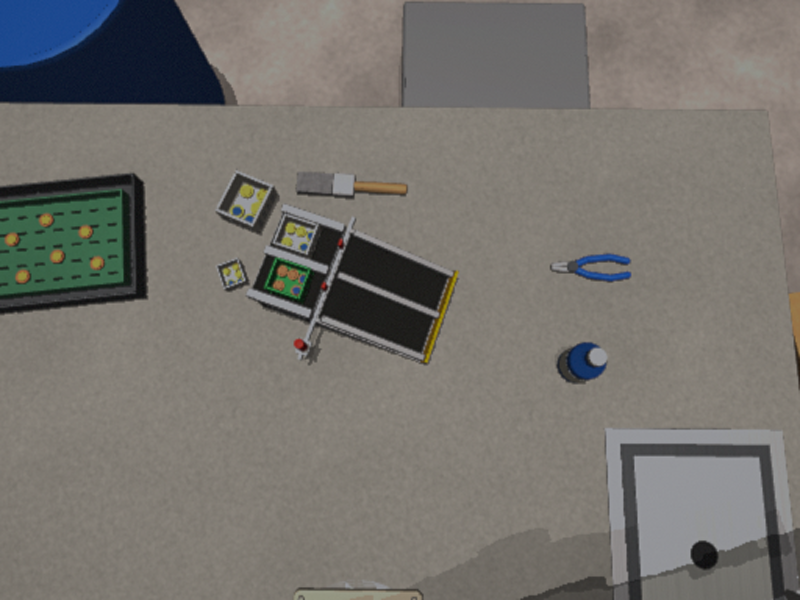

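The white basket in the +y lane at top-view (296,236) and the green one at (289,279) are the job's. The small white at (232,274) and the large one at (246,201) are look-alikes. The knob is at (302,345) and the yellow stop runs (455,273)–(428,361). Next I'll fit the tray pose.

```bash
cat > h.py <<'E'
from cell import *
import numpy as np, cv2
from scipy.spatial.transform import Rotation as R
from scipy.optimize import least_squares
def proj(P,c,fish=False):
    P=np.atleast_2d(P); p=R.from_quat(c["rotation"]).inv().apply(P-c["eye"])
    f=192/np.tan(np.radians(c["fovy"]/2))
    if fish:
        r=np.hypot(p[:,0],p[:,1]);th=np.arctan2(r,p[:,2]);s=f*th/np.maximum(r,1e-9)
        return np.c_[c["cx"]+p[:,0]*s,c["cy"]+p[:,1]*s]
    return np.c_[c["cx"]+f*p[:,0]/p[:,2],c["cy"]+f*p[:,1]/p[:,2]]
def ray(uv,c,z,fish=False):
    f=192/np.tan(np.radians(c["fovy"]/2)); d=np.array([uv[0]-c["cx"],uv[1]-c["cy"]])
    if fish:
        r=np.linalg.norm(d);v=np.r_[d/r*np.sin(r/f),np.cos(r/f)]
    else: v=np.r_[d/f,1]
    v=R.from_quat(c["rotation"]).apply(v); e=np.array(c["eye"]); return e+v*(z-e[2])/v[2]
def T(p,P):  # tray->world, p=(x,y,yaw)
    P=np.atleast_2d(P).astype(float); return R.from_euler('z',p[2]).apply(P)+[p[0],p[1],0]
def Ti(p,P):
    return R.from_euler('z',-p[2]).apply(np.atleast_2d(P)-[p[0],p[1],0])
E
ls; python3 - <<'E'
import cell;print([n for n in dir(cell) if n[0]!='_'])
from h import *
ct,cs=get_calibration("top"),get_calibration("scene")
k=1/1.5625
# rib ends, stop ends (top), scene stop & corners
top=[((285,207),(-150,82,103)),((248,292),(-150,-82,103)),((456,272),(152,83,48)),((427,361),(152,-83,48))]
sc=[((353,312),(153,83,48)),((426,268),(153,-83,48)),((561,348),(-150,-76,103)),((482,399),(-150,76,103))]
def res(p):
    r=[proj(T(p,P),ct)[0]-np.array(uv)*k for uv,P in top]+[proj(T(p,P),cs)[0]-np.array(uv)*k for uv,P in sc]
    return np.ravel(r)
s=least_squares(res,[500,-50,np.radians(-108)],loss='soft_l1');print(s.x,np.degrees(s.x[2]));print(res(s.x).reshape(-1,2).round(1))
np.save("p.npy",s.x)
for nm,uv,z in(("knob",(302,343),125),("white",(296,236),121),("green",(289,279),121),("tab1",(341,243),107),("tab2",(324,286),107)):
    print(nm,Ti(s.x,ray(np.array(uv)*k,ct,z)).round())
E
```

```text
h.py
pics
['IKError', 'finish_job', 'get_calibration', 'get_image', 'get_obs', 'tip_extent', 'trace']
[594.28600263  13.88031863  -1.90900743] -109.37806887524174
[[ 0.4 -3.5]
 [-0.7  0.4]
 [-0.2 -1.8]
 [-2.6 -0.2]
 [-2.1 -2.1]
 [ 0.7 -2.1]
 [-0.9 -1.7]
 [ 0.9 -0.1]]
knob [[ -32. -129.  125.]]
white [[-107.   29.  121.]]
green [[-90. -41. 121.]]
tab1 [[-37.  46. 107.]]
tab2 [[-37. -30. 107.]]
```

>>> {"name": "apply_moves", "arguments": {"linear": [[0, 0, -12], [0, 0, -12], [0, 0, -12], [0, 0, -12], [0, 0, -12], [0, 0, -12], [0, 0, -12]], "turn": [[0, 0, -8], [0, 0, -8], [0, 0, -8], [0, 0, -8], [0, 0, -8], [0, 0, -8], [0, 0, -8.5]], "gripper": [-1, -1, -1, -1, -1, -1, -1]}}

```text
clock: 1.3
tool_pos: [156.8, -630.8, 280.8]
ee_rot: [0.815, 0.579, -0.0, 0.0]
contact_force: [0.0, -0.4, -0.4]
gripper_width: 41.3
grip_force: 0.0
```

>>> {"name": "apply_moves", "arguments": {"linear": [[41, 8.4, 0], [41, 8.4, 0], [41, 8.4, 0], [41, 8.4, 0], [41, 8.4, 0], [41, 8.4, 0], [41, 8.4, 0], [41, 8.4, 0], [41, 8.4, 0], [41, 8.4, 0]], "turn": [[0, 0, 0], [0, 0, 0], [0, 0, 0], [0, 0, 0], [0, 0, 0], [0, 0, 0], [0, 0, 0], [0, 0, 0], [0, 0, 0], [0, 0, 0]], "gripper": [-1, -1, -1, -1, -1, -1, -1, -1, -1, -1]}}

```text
clock: 2.3
tool_pos: [373.9, -271.1, 280.6]
ee_rot: [0.817, 0.577, 0.0, 0.0]
contact_force: [-0.1, -0.5, 0.2]
gripper_width: 0.4
grip_force: 0.0
```

>>> {"name": "apply_moves", "arguments": {"linear": [[41, 8.4, 0], [41, 8.4, 0], [41, 8.4, 0], [41, 8.4, 0], [41, 8.4, 0], [41, 8.4, 0], [41, 8.4, 0], [41, 8.4, 0], [41, 8.4, 0], [0, 0, 0]], "turn": [[0, 0, 0], [0, 0, 0], [0, 0, 0], [0, 0, 0], [0, 0, 0], [0, 0, 0], [0, 0, 0], [0, 0, 0], [0, 0, 0], [0, 0, 0]], "gripper": [-1, -1, -1, -1, -1, -1, -1, -1, -1, -1]}}

```text
clock: 3.3
tool_pos: [569.5, 57.1, 280.3]
ee_rot: [0.814, 0.58, 0.002, -0.001]
contact_force: [-0.8, -0.1, -0.3]
gripper_width: 0.5
grip_force: 0.0
```

```bash
python3 - <<'E'
from h import *
print("tip",tip_extent)
o=get_obs();print({k:np.round(o[k],3).tolist() for k in("clock","q","tool_pos","ee_rot","contact_force","gripper_width")})
c=get_calibration("wrist");im=get_image("wrist");print(c)
cv2.imwrite("pics/w1.png",cv2.resize(im[:,:,::-1],(800,600),interpolation=cv2.INTER_CUBIC))
import pickle;pickle.dump((c,o,im),open("w1.pkl","wb"))
p=np.load("p.npy")
for n,P in dict(knob=(-36,-132,125),ribA=(-150,83,103),ribB=(-150,-83,103),st=(152,83,48),st2=(152,-83,48)).items(): print(n,(proj(T(p,P),c,True)*1.5625).round())
E
```

```text
tip 11.0
{'clock': 3.3, 'q': [0.158, 0.461, -0.463, 1.619, 0.219, 1.111, -0.693], 'tool_pos': [569.516, 57.094, 280.315], 'ee_rot': [0.814, 0.58, 0.002, -0.001], 'contact_force': [-0.797, -0.055, -0.3], 'gripper_width': 0.51}
{'fovy': 65.70646984690485, 'cx': 249.87885388125903, 'cy': 192.9229384014056, 'eye': array([596.19891374, 134.23798772, 469.54353768]), 'rotation': array([ 0.97652699, -0.16393341, -0.02306569,  0.13780006])}
knob [[269. 275.]]
ribA [[542. 133.]]
ribB [[333. 126.]]
st [[501. 431.]]
st2 [[347. 432.]]
```

View pics/w1.png

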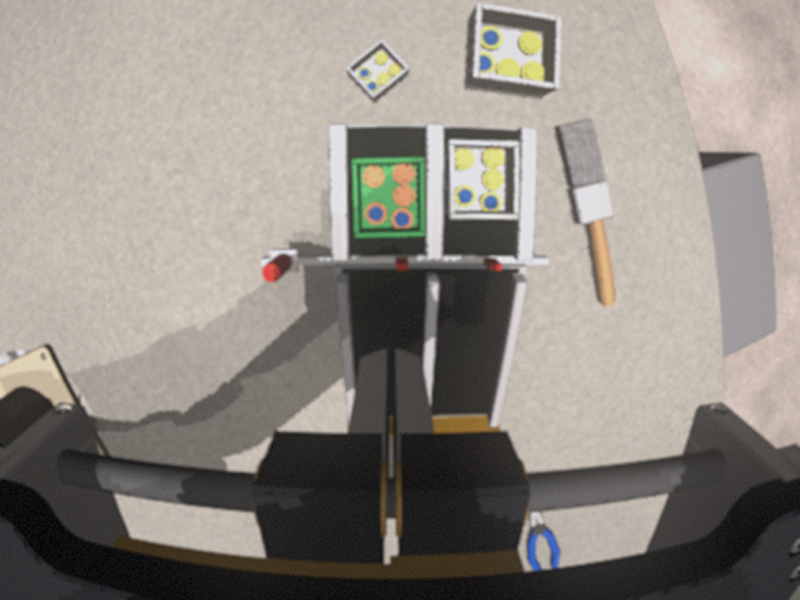

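The wrist view shows the green basket's rim at (354–427, 158–238) and the white's at (449–519, 140–219). The knob top is at (272,272), the rear rib ends at (331,126) and (536,128), and the stop corner at (500,431). These agree with the fit to about 5 px, so I'll refine it.

```bash
python3 - <<'E'
from h import *
import pickle
c,o,im=pickle.load(open("w1.pkl","rb"));p=np.load("p.npy");k=1/1.5625
W=[((331,126),(-150,-83,103)),((536,128),(-150,83,103)),((500,431),(149,83,48)),((428,126),(-150,-7,103)),((441,126),(-150,7,103)),((403,262),(-36,None,107)),((495,264),(-36,None,107))]
def res(q):
    p=q[:3];r=[]
    for uv,P in W:
        if P[1] is None: P=(P[0],q[3]+(-38 if uv[0]<450 else 38),P[2])
        r.append(proj(T(p,P),c,True)[0]-np.array(uv)*k)
    return np.ravel(r)
s=least_squares(res,np.r_[p,8],loss='soft_l1');q=s.x;print(q,np.degrees(q[2]));print(res(q).reshape(-1,2).round(1))
p=q[:3];np.save("p.npy",p)
print("knob",Ti(p,ray((271*k,272*k),c,125,True)).round(1))
for n,cs in dict(green=[(354,160),(424,158),(427,234),(355,238)],white=[(451,142),(519,140),(519,217),(449,219)]).items():
    C=np.array([Ti(p,ray(np.array(u)*k,c,121,True))[0] for u in cs]);print(n,C[:,:2].round(),C.mean(0).round(1))
t=Ti(p,o["tool_pos"])[0];print("tool in tray",t.round(1))
M=R.from_quat(o["ee_rot"]).as_matrix();print("tool axes in tray\n",(R.from_euler('z',-p[2]).as_matrix()@M).round(3))
E
```

```text
[592.39145249  16.48251089  -1.90113087  12.69577382] -108.92677521795987
[[-1.9 -0.5]
 [ 0.8  0.9]
 [ 0.3 -2.8]
 [-1.4 -1.1]
 [ 1.8 -0.9]
 [-0.5  3.8]
 [ 0.5  2.8]]
knob [[ -37.4 -127.4  125. ]]
green [[-121.  -62.]
 [-123.  -10.]
 [ -65.   -7.]
 [ -62.  -61.]] [-92.9 -34.9 121. ]
white [[-135.   10.]
 [-139.   63.]
 [ -80.   64.]
 [ -77.   10.]] [-107.6   36.7  121. ]
tool in tray [-31.  -34.8 280.3]
tool axes in tray
 [[-1.     0.002 -0.005]
 [ 0.002  1.     0.   ]
 [ 0.005  0.    -1.   ]]
```

>>> {"name": "apply_moves", "arguments": {"linear": [[6, -44, 0], [0, -44, 0], [0, -42, 20], [0, 0, 40], [0, 0, 40], [0, 0, 40], [0, 0, 30], [0, 0, 0]], "turn": [[0, 0, 0], [0, 0, 0], [0, 0, 0], [0, 0, 0], [0, 0, 0], [0, 0, 0], [0, 0, 0], [0, 0, 0]], "gripper": [-1, -1, -1, -1, -1, -1, -1, -1]}}

```text
clock: 4.15
tool_pos: [444.3, 96.8, 107.7]
ee_rot: [0.817, 0.576, -0.004, -0.001]
contact_force: [0.4, -0.3, 1.0]
gripper_width: 0.1
grip_force: 0.0
```

```bash
cat > st.py <<'E'
from h import *
p=np.load("p.npy");o=get_obs()
print("tray pos",Ti(p,o["tool_pos"]).round(1),"F tray",R.from_euler('z',-p[2]).apply(o["contact_force"]).round(1),"clk",o["clock"],"w",round(o["gripper_width"],1))
print((R.from_euler('z',-p[2]).as_matrix()@R.from_quat(o["ee_rot"]).as_matrix()).round(3).tolist())
E
python3 st.py
```

```text
tray pos [[ -28.  -166.1  107.7]] F tray [0.1 0.5 1. ] clk 4.15 w 0.1
[[-1.0, 0.012, 0.005], [0.012, 1.0, -0.006], [-0.005, -0.006, -1.0]]
```

>>> {"name": "apply_moves", "arguments": {"linear": [[8, 0, 0], [0, 7, 0], [0, 7, 0], [0, 6, 0], [0, 6, 0], [0, 6, 0], [0, 5, 0], [0, 4, 0], [0, 0, 0]], "turn": [[0, 0, 0], [0, 0, 0], [0, 0, 0], [0, 0, 0], [0, 0, 0], [0, 0, 0], [0, 0, 0], [0, 0, 0], [0, 0, 0]], "gripper": [-1, -1, -1, -1, -1, -1, -1, -1, -1]}}

```text
clock: 5.05
tool_pos: [489.9, 92.9, 110.6]
ee_rot: [0.817, 0.577, 0.001, 0.0]
contact_force: [-0.4, 0.2, 3.9]
gripper_width: 0.5
grip_force: 1.5
```

```bash
python3 st.py
```

```text
tray pos [[ -39.1 -121.8  110.6]] F tray [-0.  -0.4  3.9] clk 5.05 w 0.5
[[-1.0, 0.011, -0.001], [0.011, 1.0, 0.001], [0.001, 0.001, -1.0]]
```

>>> {"name": "apply_moves", "arguments": {"linear": [[0, 2, 0], [0, 2, 0], [0, 2, 0], [0, 0, 0]], "turn": [[0, 0, 0], [0, 0, 0], [0, 0, 0], [0, 0, 0]], "gripper": [-1, -1, -1, -1]}}

```text
clock: 5.45
tool_pos: [494.4, 91.1, 110.3]
ee_rot: [0.817, 0.577, 0.0, -0.0]
contact_force: [-1.3, 0.9, 4.9]
gripper_width: 0.5
grip_force: 2.3
```

```bash
python3 st.py
```

```text
tray pos [[ -38.8 -116.9  110.3]] F tray [-0.4 -1.5  4.9] clk 5.45 w 0.5
[[-1.0, 0.011, -0.0], [0.011, 1.0, -0.0], [0.0, -0.0, -1.0]]
```

>>> {"name": "apply_moves", "arguments": {"linear": [[0, 2, 0], [0, 2, 0], [0, 0, 0], [0, 0, 0]], "turn": [[0, 0, 0], [0, 0, 0], [0, 0, 0], [0, 0, 0]], "gripper": [-1, -1, -1, -1]}}

```text
clock: 5.85
tool_pos: [494.8, 90.9, 110.1]
ee_rot: [0.816, 0.577, -0.002, -0.002]
contact_force: [-7.0, 4.4, 8.8]
gripper_width: 0.6
grip_force: 6.2
```

```bash
python3 st.py
```

```text
tray pos [[ -38.7 -116.4  110.1]] F tray [-1.9 -8.1  8.8] clk 5.85 w 0.6
[[-1.0, 0.009, 0.001], [0.009, 1.0, -0.005], [-0.001, -0.005, -1.0]]
```

>>> {"name": "apply_moves", "arguments": {"linear": [[0, -12, 0], [0, -6, -15], [0, 0, -35], [40, 40, 0], [40, 40, 0], [29, 15, 0], [0, 0, 0], [0, 0, 0]], "turn": [[0, 0, 0], [0, 0, 0], [0, 0, 0], [0, 0, 0], [0, 0, 0], [0, 0, -0.6], [0, 0, 0], [0, 0, 0]], "gripper": [-1, -1, -1, -0.7, -0.7, -0.7, -0.7, -0.7]}}

```text
clock: 6.65
tool_pos: [594.7, 160.8, 160.4]
ee_rot: [0.814, 0.581, -0.0, 0.0]
contact_force: [-0.0, -0.2, -0.6]
gripper_width: 14.1
grip_force: 0.0
```

```bash
python3 st.py; python3 - <<'E'
from h import *
c=get_calibration("top");im=get_image("top");cv2.imwrite("pics/t2.png",cv2.resize(im[90:250,130:340,::-1],(800,610)[:1]+(600,),interpolation=cv2.INTER_CUBIC))
E
```

```text
tray pos [[-137.3  -44.6  160.4]] F tray [ 0.2  0.1 -0.6] clk 6.65 w 14.1
[[-1.0, -0.0, 0.001], [-0.0, 1.0, -0.0], [-0.001, -0.0, -1.0]]
```

View pics/t2.png

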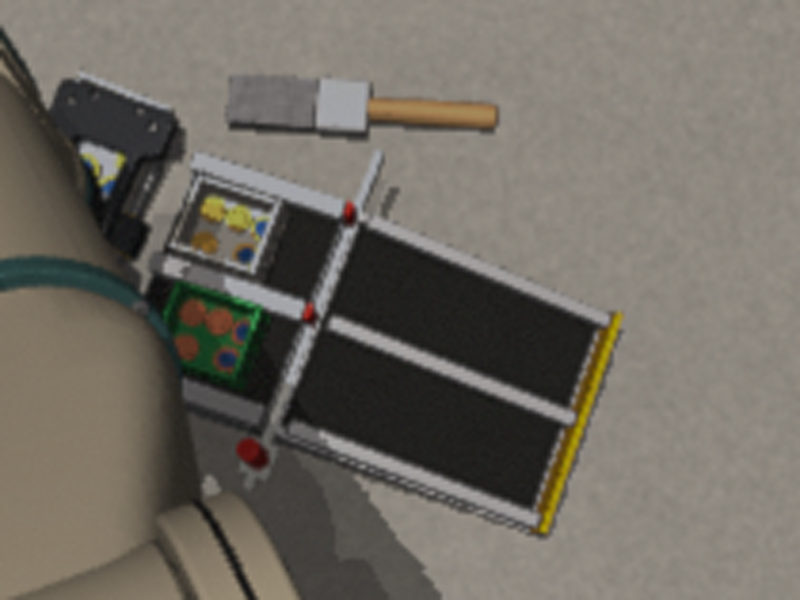

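The gate is fully open, with the tabs over the ribs at (349,211) and (309,313). Now I'll come down behind the green basket.

>>> {"name": "apply_moves", "arguments": {"linear": [[10, 8, 0], [0, 0, 20], [0, 0, 20], [0, 0, 12], [0, 0, 6], [0, 0, 0]], "turn": [[0, 0, 0], [0, 0, 0], [0, 0, 0], [0, 0, 0], [0, 0, 0], [0, 0, 0]], "gripper": [-0.7, -0.7, -0.7, -0.7, -0.7, -0.7]}}

```text
clock: 7.3
tool_pos: [605.3, 167.1, 102.0]
ee_rot: [0.814, 0.581, -0.001, -0.0]
contact_force: [-0.1, 0.4, 0.4]
gripper_width: 13.9
grip_force: 0.0
```

```bash
python3 st.py
```

```text
tray pos [[-146.7  -36.6  102. ]] F tray [-0.4 -0.2  0.4] clk 7.3 w 13.9
[[-1.0, 0.0, 0.001], [0.0, 1.0, -0.001], [-0.001, -0.001, -1.0]]
```

>>> {"name": "apply_moves", "arguments": {"linear": [[-6, 0, 0], [-6, 0, 0], [-5, 0, 0], [-5, 0, 0], [-5, 0, 0], [-5, 0, 0], [-5, 0, 0], [-5, 0, 0], [-5, 0, 0], [-5, 0, 0]], "turn": [[0, 0, 0], [0, 0, 0], [0, 0, 0], [0, 0, 0], [0, 0, 0], [0, 0, 0], [0, 0, 0], [0, 0, 0], [0, 0, 0], [0, 0, 0]], "gripper": [-0.7, -0.7, -0.7, -0.7, -0.7, -0.7, -0.7, -0.7, -0.7, -0.7]}}

```text
clock: 8.3
tool_pos: [589.0, 118.3, 102.3]
ee_rot: [0.814, 0.581, 0.0, -0.0]
contact_force: [1.3, 2.1, 0.2]
gripper_width: 13.9
grip_force: 0.9
```

```bash
python3 st.py
```

```text
tray pos [[-95.2 -36.3 102.3]] F tray [-2.4  0.6  0.2] clk 8.3 w 13.9
[[-1.0, 0.0, -0.0], [0.0, 1.0, -0.0], [0.0, -0.0, -1.0]]
```

>>> {"name": "apply_moves", "arguments": {"linear": [[-4, 0, 0], [-4, 0, 0], [-4, 0, 0], [-3, 0, 0], [-3, 0, 0], [-3, 0, 0], [-3, 0, 0], [-3, 0, 0], [-3, 0, 0], [0, 0, 0]], "turn": [[0, 0, 0], [0, 0, 0], [0, 0, 0], [0, 0, 0], [0, 0, 0], [0, 0, 0], [0, 0, 0], [0, 0, 0], [0, 0, 0], [0, 0, 0]], "gripper": [-0.7, -0.7, -0.7, -0.7, -0.7, -0.7, -0.7, -0.7, -0.7, -0.7]}}

```text
clock: 9.3
tool_pos: [579.0, 89.2, 102.1]
ee_rot: [0.814, 0.581, -0.001, 0.0]
contact_force: [-0.2, -1.0, 0.9]
gripper_width: 14.1
grip_force: 0.0
```

```bash
python3 st.py
```

```text
tray pos [[-64.5 -36.2 102.1]] F tray [1.  0.2 0.9] clk 9.3 w 14.1
[[-1.0, 0.001, 0.001], [0.001, 1.0, -0.0], [-0.001, -0.0, -1.0]]
```

>>> {"name": "apply_moves", "arguments": {"linear": [[5, 0, 0], [0, 0, -4], [0, 0, -4], [0, 0, -3], [0, 0, 0]], "turn": [[0, 0, 0], [0, 6, 0], [0, 6, 0], [0, 6, 0], [0, 0, 0]], "gripper": [-0.7, -0.7, -0.7, -0.7, -0.7]}}

```text
clock: 9.8
tool_pos: [579.9, 87.3, 111.6]
ee_rot: [0.807, 0.57, 0.126, -0.091]
contact_force: [0.2, -1.6, -0.4]
gripper_width: 14.0
grip_force: 0.0
```

```bash
cat >> st.py <<'E'
t=Ti(p,o["tool_pos"])[0]-[149,0,25];a=np.radians(18);print("deck s,y,h",np.round([t[0]*np.cos(a)-t[2]*np.sin(a),t[1],t[0]*np.sin(a)+t[2]*np.cos(a)],1))
E
python3 st.py;python3 - <<'E'
from h import *
c=get_calibration("scene");im=get_image("scene");cv2.imwrite("pics/s2.png",cv2.resize(im[130:290,210:420,::-1],(788,600),interpolation=cv2.INTER_CUBIC))
E
```

```text
tray pos [[-63.  -34.8 111.6]] F tray [ 1.4  0.7 -0.4] clk 9.8 w 14.0
[[-0.952, 0.01, -0.307], [0.011, 1.0, 0.0], [0.307, -0.003, -0.952]]
deck s,y,h [-228.4  -34.8   16.8]
```

View pics/s2.png

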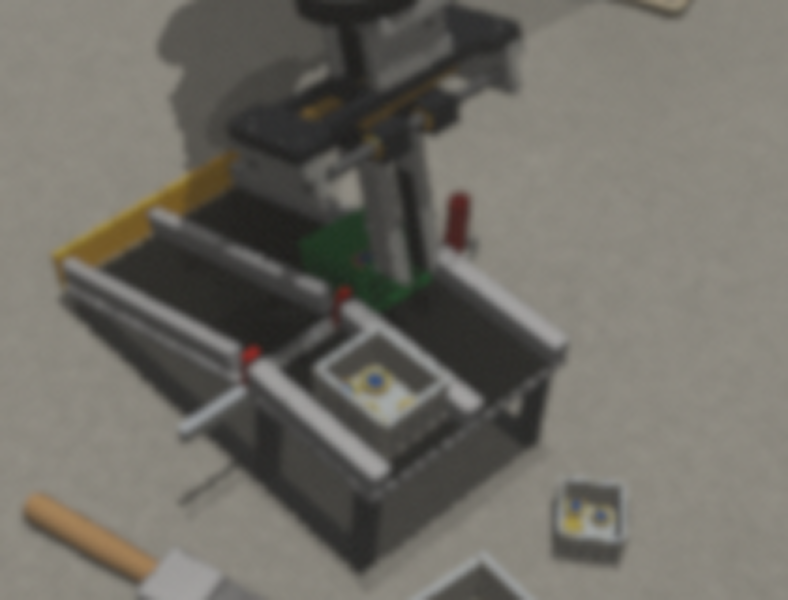

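```bash
python3 - <<'E'
from h import *
p=np.load("p.npy");c=get_calibration("scene");o=get_obs();M=R.from_quat(o["ee_rot"])
k=600/160
pr=lambda P:((proj(P,c)-[210,130])*k).round().tolist()
print("tips",pr(M.apply([[x,y,11] for x in(-8,8) for y in(-19,19)])+o["tool_pos"]))
a=np.radians(18)
def D(s,y,h): return T(p,(149+s*np.cos(a)+h*np.sin(a),y,25-s*np.sin(a)+h*np.cos(a)))[0]
for r in(-220,-214,-208): print(r,"rear bottom",pr([D(r,y,0) for y in(-63,-9)]),"rear top",pr([D(r,y,36) for y in(-63,-9)]),"front top",pr([D(r+60,y,36) for y in(-63,-9)]))
print(pr(T(p,[(-150,7,103),(-150,-83,103),(-36,-102,125)])))
E
```

```text
tips [[432.0, 281.0], [388.0, 309.0], [450.0, 289.0], [406.0, 318.0]]
-220 rear bottom [[438.0, 280.0], [377.0, 321.0]] rear top [[430.0, 232.0], [367.0, 272.0]] front top [[365.0, 205.0], [303.0, 244.0]]
-214 rear bottom [[431.0, 277.0], [370.0, 317.0]] rear top [[423.0, 229.0], [361.0, 269.0]] front top [[358.0, 203.0], [297.0, 241.0]]
-208 rear bottom [[425.0, 274.0], [364.0, 314.0]] rear top [[417.0, 226.0], [354.0, 266.0]] front top [[352.0, 200.0], [291.0, 238.0]]
[[465.0, 408.0], [569.0, 334.0], [458.0, 195.0]]
```

```bash
python3 - <<'E'
from h import *
im=get_image("scene");cv2.imwrite("pics/s3.png",cv2.resize(im[170:230,280:350,::-1],(700,600),interpolation=cv2.INTER_NEAREST))
E
```

```text
(no output)
```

View pics/s3.png

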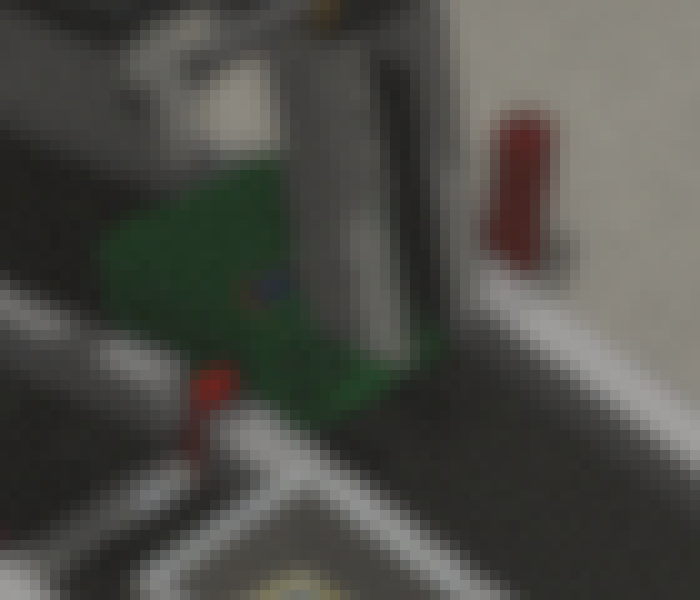

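The fingers stand behind the green basket's rear wall (finger bottom at (405,365), wall foot along (320,420)–(440,335)). The basket has its nose over the edge. I'll push on along the slope and watch the force.

>>> {"name": "apply_moves", "arguments": {"linear": [[-4, -1, 0], [-4, -1, 0], [-4, 0, 0], [-4, 0, 0], [-4, 0, 0], [-4, 0, 0], [-4, 0, 0], [-4, 0, 0], [-4, 0, 0], [-4, 0, 0]], "turn": [[0, 0, 0.3], [0, 0, 0.3], [0, 0, 0], [0, 0, 0], [0, 0, 0], [0, 0, 0], [0, 0, 0], [0, 0, 0], [0, 0, 0], [0, 0, 0]], "gripper": [-0.7, -0.7, -0.7, -0.7, -0.7, -0.7, -0.7, -0.7, -0.7, -0.7]}}

```text
clock: 10.9
tool_pos: [566.0, 58.4, 100.7]
ee_rot: [0.807, 0.57, 0.127, -0.092]
contact_force: [0.8, 0.6, -0.8]
gripper_width: 14.3
grip_force: 0.2
```

```bash
python3 st.py;python3 - <<'E'
from h import *
c=get_calibration("scene");im=get_image("scene");cv2.imwrite("pics/s4.png",cv2.resize(im[150:230,250:355,::-1],(788,600),interpolation=cv2.INTER_CUBIC))
E
```

```text
tray pos [[-31.1 -38.5 100.7]] F tray [-0.8  0.6 -0.8] clk 10.9 w 14.3
[[-0.951, 0.01, -0.309], [0.011, 1.0, 0.0], [0.309, -0.003, -0.951]]
deck s,y,h [-194.7  -38.5   16.4]
```

View pics/s4.png

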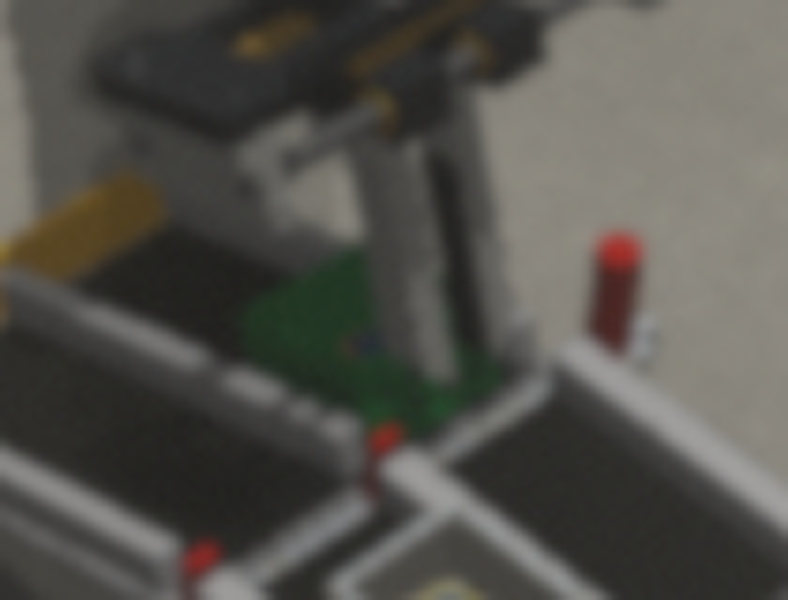

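```bash
python3 - <<'E'
from h import *
c=get_calibration("wrist");im=get_image("wrist");cv2.imwrite("pics/w2.png",cv2.resize(im[:,:,::-1],(800,600),interpolation=cv2.INTER_CUBIC))
p=np.load("p.npy");o=get_obs();M=R.from_quat(o["ee_rot"])
pr=lambda P:(proj(P,c,True)*1.5625).round().tolist()
print("tips",pr(M.apply([[x,y,11] for x in(-8,8) for y in(-19,19)])+o["tool_pos"]))
a=np.radians(18)
def D(s,y,h): return T(p,(149+s*np.cos(a)+h*np.sin(a),y,25-s*np.sin(a)+h*np.cos(a)))[0]
r=-186;print("rear bottom",pr([D(r,y,0) for y in(-65,-11)]),"rear top",pr([D(r,y,36) for y in(-65,-11)]),"front top",pr([D(r+60,y,36) for y in(-65,-11)]))
E
```

```text
tips [[350.0, 366.0], [431.0, 366.0], [349.0, 334.0], [432.0, 334.0]]
rear bottom [[336.0, 362.0], [448.0, 361.0]] rear top [[327.0, 397.0], [457.0, 396.0]] front top [[336.0, 506.0], [450.0, 505.0]]
```

View pics/w2.png

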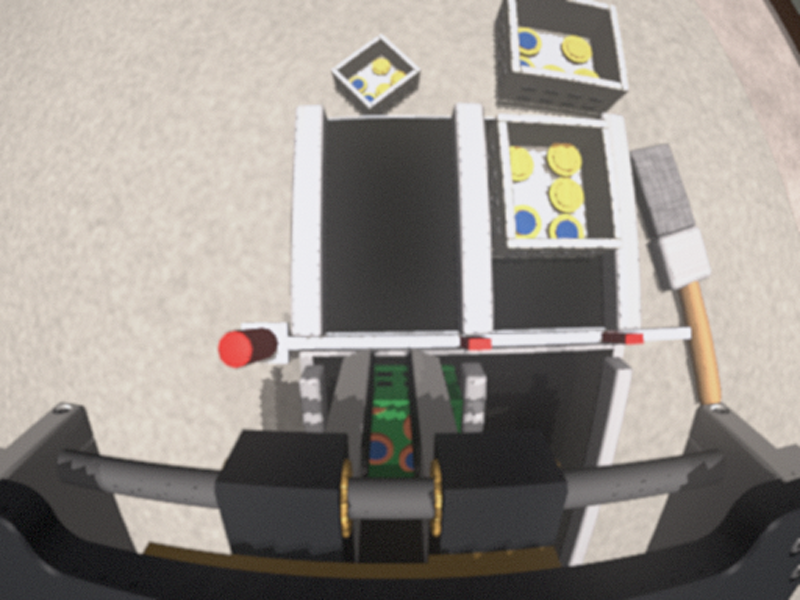

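The wrist view shows the fingertips (350/430,350) uphill of the green rear wall (rows 363–405), which rests against them. Continuing down the slope.

>>> {"name": "apply_moves", "arguments": {"linear": [[-6, 0, 0], [-6, 0, 0], [-6, 0, 0], [-6, 0, 0], [-6, 0, 0], [-6, 0, 0], [-6, 0, 0], [-6, 0, 0], [-6, 0, 0], [-6, 0, 0]], "turn": [[0, 0, 0.3], [0, 0, 0.3], [0, 0, 0], [0, 0, 0], [0, 0, 0], [0, 0, 0], [0, 0, 0], [0, 0, 0], [0, 0, 0], [0, 0, 0]], "gripper": [-0.7, -0.7, -0.7, -0.7, -0.7, -0.7, -0.7, -0.7, -0.7, -0.7]}}

```text
clock: 12.0
tool_pos: [546.3, 4.8, 82.2]
ee_rot: [0.81, 0.566, 0.126, -0.092]
contact_force: [0.7, -0.0, 1.4]
gripper_width: 14.1
grip_force: 0.4
```

>>> {"name": "apply_moves", "arguments": {"linear": [[-6, 0, 0], [-6, 0, 0], [-6, 0, 0], [-6, 0, 0], [-6, 0, 0], [-5, 0, 0], [-5, 0, 0], [-4, 0, 0], [-3, 0, 0], [-2, 0, 0]], "turn": [[0, 0, 0], [0, 0, 0], [0, 0, 0], [0, 0, 0], [0, 0, 0], [0, 0, 0], [0, 0, 0], [0, 0, 0], [0, 0, 0], [0, 0, 0]], "gripper": [-0.7, -0.7, -0.7, -0.7, -0.7, -0.7, -0.7, -0.7, -0.7, -0.7]}}

```text
clock: 13.0
tool_pos: [530.3, -38.8, 67.1]
ee_rot: [0.81, 0.566, 0.126, -0.092]
contact_force: [0.5, 0.2, 1.3]
gripper_width: 14.1
grip_force: 0.2
```

```bash
python3 st.py
```

```text
tray pos [[ 72.4 -40.8  67.1]] F tray [-0.4  0.4  1.3] clk 13.0 w 14.1
[[-0.951, 0.02, -0.309], [0.021, 1.0, 0.0], [0.309, -0.007, -0.951]]
deck s,y,h [-85.8 -40.8  16.3]
```

>>> {"name": "apply_moves", "arguments": {"linear": [[-4, 0, 0], [-3, 0, 0], [-3, 0, 0], [-2, 0, 0], [-2, 0, 0], [-1, 0, 0], [-1, 0, 0], [0, 0, 0]], "turn": [[0, 0, -0.6], [0, 0, -0.6], [0, 0, 0], [0, 0, 0], [0, 0, 0], [0, 0, 0], [0, 0, 0], [0, 0, 0]], "gripper": [-0.7, -0.7, -0.7, -0.7, -0.7, -0.7, -0.7, -0.7]}}

```text
clock: 13.8
tool_pos: [525.5, -52.2, 62.4]
ee_rot: [0.804, 0.574, 0.128, -0.091]
contact_force: [0.8, 2.1, 0.3]
gripper_width: 14.3
grip_force: 1.2
```

```bash
python3 st.py
```

```text
tray pos [[ 86.7 -41.   62.4]] F tray [-2.2  0.1  0.3] clk 13.8 w 14.3
[[-0.951, -0.001, -0.31], [-0.001, 1.0, -0.0], [0.31, 0.0, -0.951]]
deck s,y,h [-70.9 -41.   16.3]
```

>>> {"name": "apply_moves", "arguments": {"linear": [[-1, 0, 0], [-1, 0, 0], [-1, 0, 0], [0, 0, 0], [0, 0, 0]], "turn": [[0, 0, 0], [0, 0, 0], [0, 0, 0], [0, 0, 0], [0, 0, 0]], "gripper": [-0.7, -0.7, -0.7, -0.7, -0.7]}}

```text
clock: 14.3
tool_pos: [525.4, -52.3, 62.4]
ee_rot: [0.803, 0.575, 0.129, -0.092]
contact_force: [0.5, 7.6, 4.3]
gripper_width: 14.0
grip_force: 4.4
```

```bash
python3 st.py
```

```text
tray pos [[ 86.8 -41.   62.4]] F tray [-7.4 -2.   4.3] clk 14.3 w 14.0
[[-0.95, -0.002, -0.313], [-0.002, 1.0, 0.0], [0.313, 0.001, -0.95]]
deck s,y,h [-70.7 -41.   16.4]
```

>>> {"name": "apply_moves", "arguments": {"linear": [[4, 0, 0], [8, 0, 0], [0, 0, -35], [0, 0, -35], [0, 0, -35], [0, 0, 0], [0, 0, 0], [0, 0, 0]], "turn": [[0, 0, 0], [0, 0, 0], [0, 0, 0], [0, 0, 0], [0, -4, 0], [0, -7, 0], [0, -7, 0], [0, 0, 0]], "gripper": [-0.7, -0.7, -0.7, -0.7, -0.7, -0.7, -0.7, -0.7]}}

```text
clock: 15.1
tool_pos: [520.4, -67.9, 166.8]
ee_rot: [0.81, 0.586, 0.002, 0.001]
contact_force: [-0.5, 0.9, -0.0]
gripper_width: 14.0
grip_force: 0.0
```

>>> {"name": "apply_moves", "arguments": {"linear": [[39, 11, 0], [39, 11, 0], [39, 11, 0], [39, 11, 0], [39, 11, 0], [39, 11, 0], [34, 11, 0], [0, 0, 0], [0, 0, 0]], "turn": [[0, 0, 0], [0, 0, 0], [0, 0, 0], [0, 0, 0], [0, 0, 0], [0, 0, 0], [0, 0, 0], [0, 0, 0], [0, 0, 0]], "gripper": [-0.7, -0.7, -0.7, -0.7, -0.7, -0.7, -0.7, -0.7, -0.7]}}

```text
clock: 16.0
tool_pos: [676.9, 152.4, 163.8]
ee_rot: [0.814, 0.581, -0.001, -0.0]
contact_force: [0.4, 0.1, 0.1]
gripper_width: 14.2
grip_force: 0.0
```

```bash
python3 st.py
```

```text
tray pos [[-156.    35.9  163.8]] F tray [-0.2  0.4  0.1] clk 16.0 w 14.2
[[-1.0, -0.0, 0.001], [-0.0, 1.0, -0.002], [-0.001, -0.002, -1.0]]
deck s,y,h [-333.    35.9   37.7]
```

>>> {"name": "apply_moves", "arguments": {"linear": [[7, 1, 0], [0, 0, 22], [0, 0, 20], [0, 0, 14], [0, 0, 6], [0, 0, 0]], "turn": [[0, 0, 0], [0, 0, 0], [0, 0, 0], [0, 0, 0], [0, 0, 0], [0, 0, 0]], "gripper": [-0.7, -0.7, -0.7, -0.7, -0.7, -0.7]}}

```text
clock: 16.6
tool_pos: [680.2, 158.5, 102.2]
ee_rot: [0.814, 0.581, -0.001, -0.0]
contact_force: [0.9, -0.5, 0.1]
gripper_width: 14.4
grip_force: 0.0
```

>>> {"name": "apply_moves", "arguments": {"linear": [[-6, 0, 0], [-6, 0, 0], [-6, 0, 0], [-5, 0, 0], [-5, 0, 0], [-5, 0, 0], [-5, 0, 0], [-5, 0, 0], [-5, 0, 0], [-5, 0, 0]], "turn": [[0, 0, 0], [0, 0, 0], [0, 0, 0], [0, 0, 0], [0, 0, 0], [0, 0, 0], [0, 0, 0], [0, 0, 0], [0, 0, 0], [0, 0, 0]], "gripper": [-0.7, -0.7, -0.7, -0.7, -0.7, -0.7, -0.7, -0.7, -0.7, -0.7]}}

```text
clock: 17.6
tool_pos: [663.3, 108.9, 102.9]
ee_rot: [0.814, 0.581, 0.0, -0.0]
contact_force: [1.0, 1.9, 1.9]
gripper_width: 13.9
grip_force: 1.2
```

```bash
python3 st.py
```

```text
tray pos [[-110.4   37.1  102.9]] F tray [-2.1  0.3  1.9] clk 17.6 w 13.9
[[-1.0, 0.0, -0.0], [0.0, 1.0, -0.0], [0.0, -0.0, -1.0]]
deck s,y,h [-270.8   37.1   -6.1]
```

Contact is made. Another 45 mm level, then back off, tilt and push down the slope as before.

>>> {"name": "apply_moves", "arguments": {"linear": [[-5, 0, 0], [-5, 0, 0], [-5, 0, 0], [-5, 0, 0], [-5, 0, 0], [-4, 0, 0], [-4, 0, 0], [-4, 0, 0], [-4, 0, 0], [-4, 0, 0]], "turn": [[0, 0, 0], [0, 0, 0], [0, 0, 0], [0, 0, 0], [0, 0, 0], [0, 0, 0], [0, 0, 0], [0, 0, 0], [0, 0, 0], [0, 0, 0]], "gripper": [-0.7, -0.7, -0.7, -0.7, -0.7, -0.7, -0.7, -0.7, -0.7, -0.7]}}

```text
clock: 18.6
tool_pos: [648.5, 66.0, 102.7]
ee_rot: [0.814, 0.581, -0.0, 0.0]
contact_force: [0.7, 0.6, 0.5]
gripper_width: 14.1
grip_force: 0.6
```

```bash
python3 st.py
```

```text
tray pos [[-65.   37.  102.7]] F tray [-0.8  0.5  0.5] clk 18.6 w 14.1
[[-1.0, 0.0, 0.001], [0.0, 1.0, -0.0], [-0.001, -0.0, -1.0]]
deck s,y,h [-227.6   37.     7.8]
```

>>> {"name": "apply_moves", "arguments": {"linear": [[-2, 0, 0], [5, 0, 0], [0, 0, -4], [0, 0, -4], [0, 0, -2], [0, 0, 0]], "turn": [[0, 0, 0], [0, 0, 0], [0, 6, 0], [0, 6, 0], [0, 6, 0], [0, 0, 0]], "gripper": [-0.7, -0.7, -0.7, -0.7, -0.7, -0.7]}}

```text
clock: 19.2
tool_pos: [648.7, 61.8, 110.8]
ee_rot: [0.807, 0.57, 0.126, -0.091]
contact_force: [1.3, -1.1, -1.1]
gripper_width: 14.0
grip_force: 0.0
```

```bash
python3 st.py
```

```text
tray pos [[-61.1  38.6 110.8]] F tray [ 0.6  1.6 -1.1] clk 19.2 w 14.0
[[-0.952, 0.009, -0.306], [0.01, 1.0, 0.0], [0.306, -0.003, -0.952]]
deck s,y,h [-226.4   38.6   16.7]
```

>>> {"name": "apply_moves", "arguments": {"linear": [[-4, 0, 0], [-4, 0, 0], [-4, 0, 0], [-4, 0, 0], [-4, 0, 0], [-4, 0, 0], [-4, 0, 0], [-4, 0, 0], [-4, 0, 0], [-4, 0, 0]], "turn": [[0, 0, -0.3], [0, 0, -0.3], [0, 0, 0], [0, 0, 0], [0, 0, 0], [0, 0, 0], [0, 0, 0], [0, 0, 0], [0, 0, 0], [0, 0, 0]], "gripper": [-0.7, -0.7, -0.7, -0.7, -0.7, -0.7, -0.7, -0.7, -0.7, -0.7]}}

```text
clock: 20.2
tool_pos: [637.5, 32.1, 100.3]
ee_rot: [0.801, 0.578, 0.128, -0.09]
contact_force: [-0.8, 0.4, -0.4]
gripper_width: 14.0
grip_force: 0.2
```

>>> {"name": "apply_moves", "arguments": {"linear": [[-6, 0, 0], [-6, 0, 0], [-6, 0, 0], [-6, 0, 0], [-6, 0, 0], [-6, 0, 0], [-6, 0, 0], [-6, 0, 0], [-6, 0, 0], [-6, 0, 0]], "turn": [[0, 0, 0], [0, 0, 0], [0, 0, 0], [0, 0, 0], [0, 0, 0], [0, 0, 0], [0, 0, 0], [0, 0, 0], [0, 0, 0], [0, 0, 0]], "gripper": [-0.7, -0.7, -0.7, -0.7, -0.7, -0.7, -0.7, -0.7, -0.7, -0.7]}}

```text
clock: 21.2
tool_pos: [619.6, -22.0, 81.8]
ee_rot: [0.801, 0.578, 0.128, -0.09]
contact_force: [0.3, 0.5, 1.1]
gripper_width: 14.4
grip_force: 0.5
```

```bash
python3 st.py
```

```text
tray pos [[27.6 38.2 81.8]] F tray [-0.6  0.1  1.1] clk 21.2 w 14.4
[[-0.951, -0.01, -0.309], [-0.01, 1.0, 0.0], [0.309, 0.003, -0.951]]
deck s,y,h [-133.    38.2   16.5]
```

>>> {"name": "apply_moves", "arguments": {"linear": [[-6, 0, 0], [-6, 0, 0], [-6, 0, 0], [-6, 0, 0], [-6, 0, 0], [-5, 0, 0], [-5, 0, 0], [-4, 0, 0], [-3, 0, 0], [-3, 0, 0]], "turn": [[0, 0, 0.5], [0, 0, 0], [0, 0, 0], [0, 0, 0], [0, 0, 0], [0, 0, 0], [0, 0, 0], [0, 0, 0], [0, 0, 0], [0, 0, 0]], "gripper": [-0.7, -0.7, -0.7, -0.7, -0.7, -0.7, -0.7, -0.7, -0.7, -0.7]}}

```text
clock: 22.2
tool_pos: [604.2, -66.8, 66.4]
ee_rot: [0.803, 0.575, 0.127, -0.091]
contact_force: [0.3, -0.2, 0.8]
gripper_width: 13.9
grip_force: 0.4
```

```bash
python3 st.py
```

```text
tray pos [[74.9 38.2 66.4]] F tray [0.1 0.4 0.8] clk 22.2 w 13.9
[[-0.951, -0.002, -0.309], [-0.002, 1.0, -0.0], [0.309, 0.0, -0.951]]
deck s,y,h [-83.2  38.2  16.4]
```

>>> {"name": "apply_moves", "arguments": {"linear": [[-2, 0, 0], [-2, 0, 0], [-2, 0, 0], [-2, 0, 0], [-1, 0, 0], [-1, 0, 0], [-1, 0, 0], [-1, 0, 0], [0, 0, 0], [0, 0, 0]], "turn": [[0, 0, 0], [0, 0, 0], [0, 0, 0], [0, 0, 0], [0, 0, 0], [0, 0, 0], [0, 0, 0], [0, 0, 0], [0, 0, 0], [0, 0, 0]], "gripper": [-0.7, -0.7, -0.7, -0.7, -0.7, -0.7, -0.7, -0.7, -0.7, -0.7]}}

```text
clock: 23.2
tool_pos: [600.6, -77.6, 62.7]
ee_rot: [0.803, 0.575, 0.127, -0.091]
contact_force: [-0.4, -0.2, 0.5]
gripper_width: 14.2
grip_force: 0.0
```

```bash
python3 st.py
```

```text
tray pos [[86.4 38.3 62.7]] F tray [ 0.3 -0.4  0.5] clk 23.2 w 14.2
[[-0.951, -0.001, -0.309], [-0.002, 1.0, 0.0], [0.309, 0.001, -0.951]]
deck s,y,h [-71.2  38.3  16.5]
```

>>> {"name": "apply_moves", "arguments": {"linear": [[-1, 0, 0], [-1, 0, 0], [-1, 0, 0], [-1, 0, 0], [0, 0, 0], [0, 0, 0]], "turn": [[0, 0, 0], [0, 0, 0], [0, 0, 0], [0, 0, 0], [0, 0, 0], [0, 0, 0]], "gripper": [-0.7, -0.7, -0.7, -0.7, -0.7, -0.7]}}

```text
clock: 23.8
tool_pos: [600.4, -77.9, 62.7]
ee_rot: [0.802, 0.575, 0.129, -0.092]
contact_force: [1.6, 6.7, 2.3]
gripper_width: 13.9
grip_force: 3.6
```

```bash
python3 st.py
```

```text
tray pos [[86.6 38.2 62.7]] F tray [-6.9 -0.6  2.3] clk 23.8 w 13.9
[[-0.95, -0.003, -0.313], [-0.003, 1.0, 0.0], [0.313, 0.001, -0.95]]
deck s,y,h [-71.   38.2  16.6]
```

>>> {"name": "apply_moves", "arguments": {"linear": [[4, 0, 0], [8, 0, 0], [0, 0, -35], [0, 0, -40], [0, 0, -45], [0, 0, -45], [0, 0, -20], [0, 0, 0]], "turn": [[0, 0, 0], [0, 0, 0], [0, 0, 0], [0, 0, 0], [0, -4, 0], [0, -7, 0], [0, -7, 0], [0, 0, 0]], "gripper": [-0.7, -0.7, -0.7, -0.7, -0.7, -0.7, -0.7, -0.7]}}

```text
clock: 24.6
tool_pos: [590.5, -111.4, 248.0]
ee_rot: [0.811, 0.586, 0.004, 0.003]
contact_force: [0.8, 2.1, -0.5]
gripper_width: 14.4
grip_force: 0.0
```

>>> {"name": "apply_moves", "arguments": {"linear": [[40, 0, 0], [40, 0, 0], [40, 0, 0], [40, 0, 0], [40, 0, 0], [0, 0, 0], [0, 0, 0], [0, 0, 0]], "turn": [[0, 0, 0], [0, 0, 0], [0, 0, 0], [0, 0, 0], [0, 0, 0], [0, 0, 0], [0, 0, 0], [0, 0, 0]], "gripper": [-0.7, -0.7, -0.7, -0.7, -0.7, -0.7, -0.7, -0.7]}}

```text
clock: 25.4
tool_pos: [650.8, 68.7, 241.6]
ee_rot: [0.814, 0.581, -0.001, 0.0]
contact_force: [1.0, -0.4, 0.3]
gripper_width: 13.9
grip_force: 0.0
```

```bash
python3 st.py; python3 - <<'E'
from h import *
a=get_image("top")[100:240,150:310];b=get_image("scene")[150:290,210:370]
cv2.imwrite("pics/f.png",cv2.resize(np.hstack([a,b])[:,:,::-1],(800,350),interpolation=cv2.INTER_CUBIC))
E
```

```text
tray pos [[-68.3  38.3 241.6]] F tray [0.1 1.1 0.3] clk 25.4 w 13.9
[[-1.0, 0.001, 0.002], [0.001, 1.0, -0.001], [-0.002, -0.001, -1.0]]
deck s,y,h [-273.6   38.3  138.8]
```

View pics/f.png

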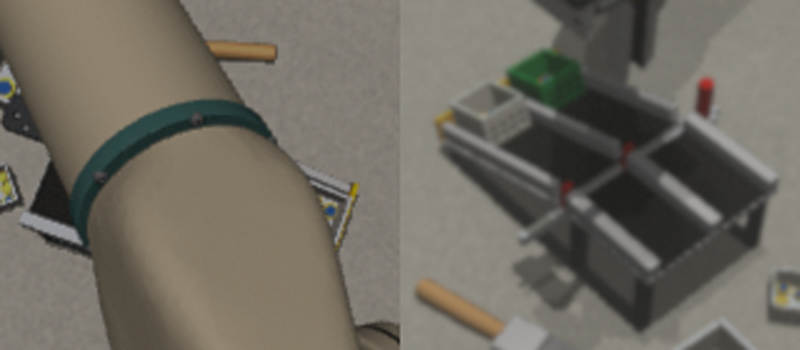

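Both baskets sit at the stop, the gate is open with its tabs on the ribs, and the arm is clear.

```bash
python3 -c "
from cell import *
print(finish_job())"
```

```text
the job is handed in; nothing more can be done
None
```

I handed the job in at about 25 s: the gate is fully open and both baskets were pushed down their lanes until they pressed firmly on the yellow stop. The last scene picture shows both there, but the arm hid most of the top view, so I judged the flush fit mainly by push force; I saw no contact with the pliers, bottle or brush.

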